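Change the label roll on the tub labeller's unwind stand

ROBOT

A 7-joint arm with a two-finger parallel gripper is mounted at the origin on a cart in front of the work surface, level with it; the furniture and walls round the work are solid. World frame = base frame: x ahead of the robot, y to its left, z up, the work surface at z = 0. Lengths are in m, angles in degrees, forces in N, time in s.
With the tool pointing down it reaches from about 0.35 to 0.9 m from the base axis. Payload 19.9 kg.
Tool frame: the origin (TCP) lies at the very end of the fingers, on their centre line; the grasp point (between the pads) lies 19 mm behind it (hold_point_z is the z of the grasp point in the tool frame, in m); z points along the fingers, y is the line along which they close (so a half turn about z gives the same grasp; the last joint's range is limited). The gripper opens to 94 mm and grips with 3 to 60 N. Pads are 16 mm wide; open, the fingers measure 119 mm over their backs; the gripper's body (75 mm by 177 mm) begins 78 mm behind the grasp point.
Start: joints at [65.174, 23.915, -0.59, 92.452, 0.269, 63.638, -3.037], TCP at [0.239, -0.578, 0.205] pointing down, gripper open.
Joint ranges: [-161.28, 161.28], [-22.2, 115.67], [-73.04, 71.86], [3.21, 147.25], [-68.34, 248.33], [10.77, 114.83], [-161.83, 161.83]. Speed limits (degrees/s): [108.29, 108.29, 136.94, 136.94, 172.46, 172.46, 172.46].

INTERFACE

Orientations are given as a 3x3 rotation matrix whose columns are the frame's x, y, z axes.
In Python, from workcell import * gives the robot as it stands.
- The arm moves only by the tool apply_moves, never from a script. Its arguments are lists of equal length, an entry for each row: "xyz": the shift along the tool's x, y, z in m, a list of three; "spin": the turn about the tool's z in degrees; "fingers": the finger opening in m, from 0 to 0.094. A call has 1 to 10 rows; each row shifts and turns the commanded pose from where the row before left it, along the tool's axes as they then stand; what a row does not reach is not made up. A row lasts 1/10 s, in which the tool goes at most 50 mm and 8.59 degrees, less where a joint would pass 70% of its speed; a pose out of reach is approached as far as the arm can. A call is refused whole if a number of a shift passes 0.05 or a number of a turn 8.59, either way. A call with a gripper value outside its range is refused whole. The fingers move at their own pace and stop on an object; the grip force is fixed at half the most. Time passes only in rows, so rows that do not move let the fingers close. It gives the time, the measured TCP pose, the force, the opening and the grip force at its end, in the units of the state.
- get_state(): the state, without advancing time (a new reading comes with each control period).
- get_image(name): name is "side" or "top" or "wrist"; returns the picture (384x512x3 uint8, red, green, blue); there is no depth.
- camera_info(name): a dict with "K" (3x3 intrinsics, pixels), "R" (3x3) and "t" (3): a world point X has camera coordinates R X + t. Camera axes: x right, y down, z forward; pixel columns grow to the right and rows downward; lengths in m; the calibration is good to about 2 mm. The wrist camera is an equidistant fisheye: a pixel r from the principal point sees the ray r / f radians off the axis. A picture is of the moment at which its call begins: read the wrist's pose just before it. camera_info takes no time and is no camera call; for the wrist camera it gives the pose at the moment of the call.
- job_done(): hands the job in; it is judged then, once.
The state is a dict: "clock": time; "q": joint angles; "qd": joint speeds; "joint_efforts": joint torques, N m; "position": TCP position; "tcp_rot": TCP orientation; "force": force on the tool from outside, world axes, zero at the start; "moment": the same for the moment, N m; "grip_width": finger opening in m; "gripper_force": force on a finger pad.
Only numpy, scipy, OpenCV 4.12 (cv2) and the standard library are available. Lean on these libraries where they do the work, as an engineer would, in place of code of your own. Each camera call takes 0.05 s, during which the arm holds its last target. There are 200 camera calls.

TASK

The label roll on the unwind stand is used up. Swing the keeper arm fully aside by its red pin, lift the bare core off the spindle and put it in the cardboard carton, then take the lowest label roll out of the sloping chute so that the next one slides down to the stop, and lower it upright over the spindle, without dropping it, until it sits right down on the platter. Finally swing the keeper arm fully back over the roll; leave the other two rolls in the chute and the tubs and the cup where they are.

Things in the scene. Friction and masses are not known exactly. Their poses are not given: they have to be found in the camera images.
- keeper (a joint): swing of the keeper arm in rad: 0 = closed, the steel arm lies across the spindle, its underside 64 mm above the platter (4 mm above a seated roll or core), so nothing comes off or on; grows anticlockwise seen from above, the pin moving away from the robot, to the end stop at 1.6; well clear of the spindle from 1.1. Light friction (0.05 N m): it stays where it is left
- keeper_pin (a point): the red upright pin at the free end of the keeper arm, the part to take or push: round, 14 mm across, rising 41 mm above the arm; this point is on its axis, 22 mm above the arm's top, 19 mm below the pin's top, 116 mm above the table, and 113 mm from the hinge axis
- keeper_hinge (a point): a point on the keeper arm's upright hinge axis, at the height of keeper_pin, 85 mm from the spindle axis. Below the arm the hinge post is 20 mm thick
- spindle_foot (a point): point on the axis of the upright spindle (22 mm thick, 48 mm tall, the last 10 mm tapered), on top of the platter (92 mm across, 22 mm above the table) of the unwind stand; z up, x to the stand's rear. On the stand also: a white guide roller at x -62, y +64 mm and a peel plate along y +83 mm, both to 76 mm above the table. Fixed; stand and carton may have changed places
- core_center (a point): centre (half-way up) of the spent core, a bare brown cardboard tube 33 mm across, 60 mm long, bore 26 mm, about 30 g; it starts upright on the spindle, standing on the platter; z is its axis
- carton_floor (a point): centre of the inner floor, 4 mm above the table, of the open cardboard carton for spent cores: 122 x 122 mm inside, walls 4 mm thick and 60 mm high above the table, x and y along its sides, two flaps folded out. Another spent core lies in it (x +25 to +59, y -50 to +10 mm in these axes). Fixed to the table
- chute_stop (a point): where the lowest roll's centre rests in the chute: a slick lane, 71 mm wide, sloping down to the robot at 0.42 rad (24 degrees). x points up the lane, y across, z along its floor's normal; the floor is 30 mm below. Side rails rise 14 mm, the end stop 22 mm above the floor. The rolls stand on the floor with their axes along z, touch one another and slide down by themselves. Fixed to the table
- roll_1_center (a point): centre (half-way up) of the lowest label roll, the one at the stop: a roll of white paper web with pink labels, 64 mm across, 60 mm long, with a round bore of 26 mm right through, about 150 g; z is its axis
- roll_2_center (a point): centre of the second label roll in the chute, the same kind, resting against the first; z is its axis
- roll_3_center (a point): centre of the third and highest label roll in the chute, the same kind; z is its axis
- tub_a: an open pink tub of set gel, 96 mm across the rim, 55 mm high, on the table at the left; bystander; origin: centre of its underside
- tub_b: an open pink tub of set gel, 96 mm across, 55 mm high, on the table in front of the chute, at the right; bystander; origin: centre of its underside
- cup: a steel measuring cup, 72 mm across, 82 mm high, on the table in front of the chute; bystander; origin: centre of its underside
Not all that is in view belongs to the job. What is shaped like the part that bears core_center but blue is not meant.

How it is judged:
By the outcome, as a careful person would: the job done as asked, in the order asked, and still so for the second after the job is handed in, with the robot touching nothing.
It also fails if it takes over 72 s, if anything falls off the work surface, if the arm or the gripper's body presses on something with over 40 N, if the wrist force passes 120 N, or if a joint passes its speed limit or range.

## Working session

There is one attempt and no reset: what is moved stays moved. The work goes in short steps, Python scripts to look and compute and a tool call to move; the robot and the scene stay as the last step left them, time stands still between calls to the robot, and variables do not carry over. Pictures are saved under pics/ and viewed, at most 10 in all, crops included, and the job is handed in when it is done.

Besides the shell and the picture viewer there is one more tool, called after "Emit:" in YAML: its name, and indented under it one key for each argument. apply_moves: Moves the arm, as the interface text tells. Its arguments: {"type":"object","properties":{"xyz":{"type":"array"},"spin":{"type":"array"},"fingers":{"type":"array"}},"required":["xyz","spin","fingers"]}

```bash
mkdir -p pics
python3 - <<'E'
from workcell import *
import cv2,numpy as np
s=get_state();print(s['clock'],s['position'],np.round(s['tcp_rot'],3).tolist(),s['grip_width'])
try: print(hold_point_z)
except Exception as e: print(e)
for n in("side","top"):
    im=get_image(n);cv2.imwrite(f"pics/{n}0.png",im[:,:,::-1])
    c=camera_info(n);print(n,np.round(c['K'],1).tolist(),np.round(c['R'],4).tolist(),np.round(c['t'],4).tolist())
E
```

```text
0.0 [ 0.23852067 -0.57731123  0.20482022] [[0.924, 0.382, -0.001], [0.382, -0.924, 0.001], [-0.0, -0.001, -1.0]] 0.09392887820881532
-0.0188
side [[440.4, 0.0, 260.0], [0.0, 440.4, 189.7], [0.0, 0.0, 1.0]] [[-0.8202, -0.5718, 0.014], [-0.3046, 0.4159, -0.8569], [0.4842, -0.7071, -0.5153]] [0.4741, 0.2383, 1.0327]
top [[352.1, 0.0, 260.7], [0.0, 352.1, 189.3], [0.0, 0.0, 1.0]] [[-0.0223, -0.9995, -0.0225], [-0.9893, 0.0254, -0.1439], [0.1444, 0.019, -0.9893]] [0.0603, 0.5392, 1.1207]
```

```bash
python3 -c "
import cv2
for n in('side','top'):
    im=cv2.imread(f'pics/{n}0.png');cv2.imwrite(f'pics/{n}0b.png',cv2.resize(im,(800,600),interpolation=cv2.INTER_CUBIC))"
```

```text
(no output)
```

View pics/top0b.png

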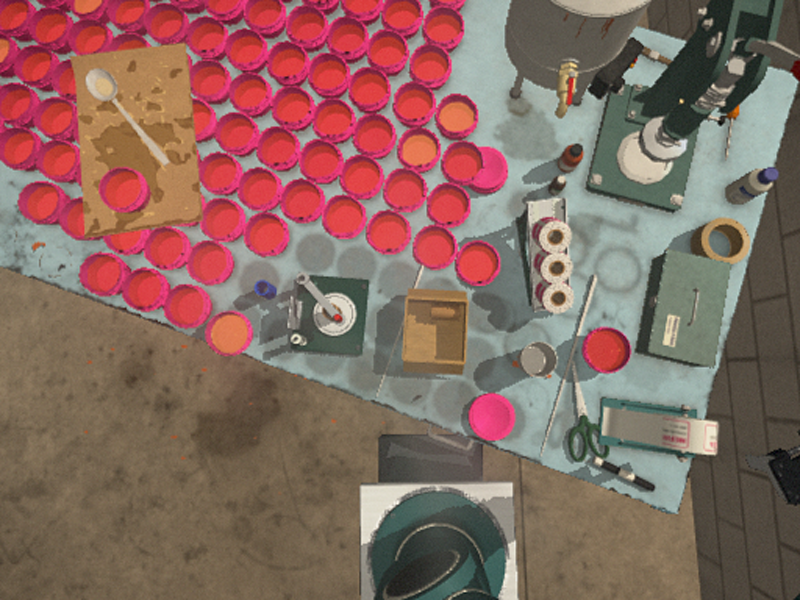

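View pics/side0b.png

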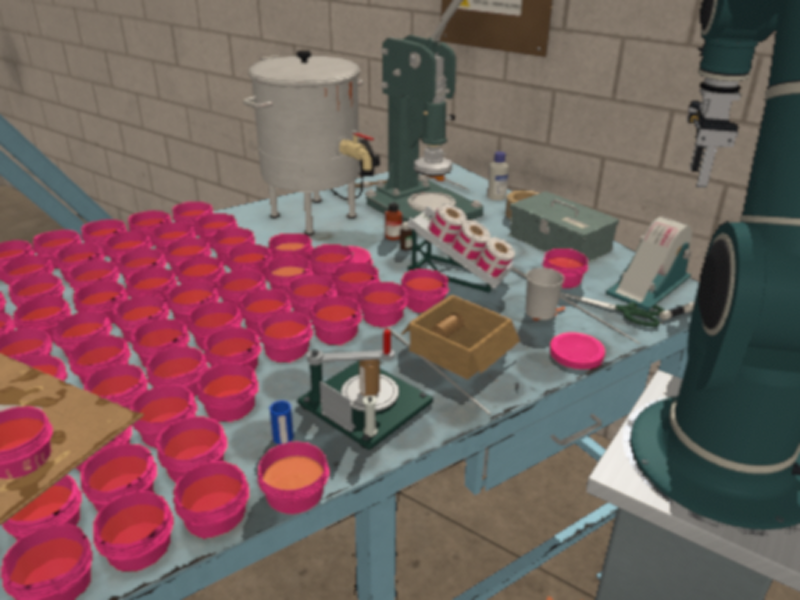

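The top view shows the stand at (335,313), the carton at (435,332), the chute rolls at (557,297), (556,267) and (553,236), the cup at (537,358) and tub_b at (606,350). 

There are three tubes that could be the core: brown on the spindle at side (371,377), brown in the carton at side (447,323), and blue at side (282,420). The one on the spindle fits, since it is brown, upright and standing on the platter. I'll confirm that in an enlarged crop.

Run:
```python
import cv2,numpy as np
t=cv2.imread('pics/top0.png');s=cv2.imread('pics/side0.png')
def c(im,x,y,w,h):return cv2.resize(im[y:y+h,x:x+w],(400,300),interpolation=cv2.INTER_CUBIC)
# each 80x60 ->x5 ; carton 
a=np.vstack([np.hstack([c(t,170,170,80,60),c(s,185,205,100,75)]),np.hstack([c(t,310,130,100,75),c(s,250,120,100,75)])])
cv2.imwrite('pics/c1.png',a)
```

```text
(no output)
```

View pics/c1.png

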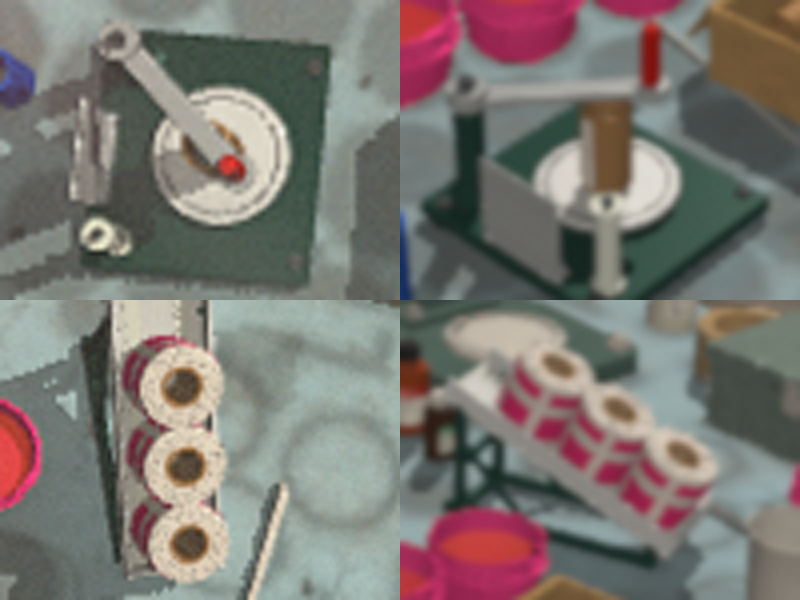

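The crop confirms it: the brown tube on the spindle is the core, under the keeper arm, with the pin at top-view pixel (216,203) and the hinge at (194,178). The three rolls stand in the chute with the lowest face at top (357,191). Next I triangulate.

```bash
cat > h.py <<'E'
import numpy as np,cv2
from workcell import *
def P(n):
    c=camera_info(n);return np.array(c['K']),np.array(c['R']),np.array(c['t'])
def ray(n,p):
    K,R,t=P(n);d=R.T@np.linalg.inv(K)@[p[0],p[1],1];return -R.T@t,d/np.linalg.norm(d)
def atz(n,p,z):
    o,d=ray(n,p);return o+d*(z-o[2])/d[2]
def tri(a,b):
    o1,d1=ray('top',a);o2,d2=ray('side',b)
    s=np.linalg.lstsq(np.c_[d1,-d2],o2-o1,rcond=None)[0]
    x,y=o1+s[0]*d1,o2+s[1]*d2;return (x+y)/2,np.linalg.norm(x-y)
E
python3 - <<'E'
from h import *
np.set_printoptions(precision=4,suppress=True)
for n,a,b,z in [('pintop',(216.2,203),(248,211.3),.135),('hinge',(194,178.4),(201.8,227.5),.1),('platter',(214.4,201.4),(237,251.8),.022),
 ('r1',(357,190.8),(320.8,158.5),0),('r2',(356.5,171.5),(305,147.5),0),('r3',(355.5,151.5),(290,136.3),0)]:
    print(n,*tri(a,b),atz('top',a,z) if z else '',atz('side',b,z) if z else '')
f=1.5625
for n,p,z in [('tubA',(491,417),.05),('tubb',(606,350),.05),('cup',(538,360),.08),('cartTL',(407,290),.06),('cartTR',(467,290),.06),('cartBL',(403,367),.06),('cartBR',(467,367),.06),('coreL',(432,312),.035),('coreR',(453,312),.035)]:
    print(n,atz('top',(p[0]/f,p[1]/f),z))
E
```

```text
pintop [0.489  0.1813 0.1308] 0.0007137595443571744 [0.4882 0.1805 0.135 ] [0.4857 0.1864 0.135 ]
hinge [0.5737 0.2576 0.0909] 0.0007440490517273024 [0.5717 0.2555 0.1   ] [0.5654 0.2669 0.1   ]
platter [0.5073 0.2047 0.0118] 0.00010542843896811753 [0.5061 0.2032 0.022 ] [0.4994 0.2146 0.022 ]
r1 [ 0.5201 -0.2562  0.0866] 0.002084874597707208  
r2 [ 0.5776 -0.2519  0.111 ] 0.0010783223939914441  
r3 [ 0.6337 -0.2461  0.1379] 0.0026546274192099217  
tubA [ 0.2874 -0.1162  0.05  ]
tubb [ 0.4165 -0.3564  0.05  ]
cup [ 0.3987 -0.2106  0.08  ]
cartTL [0.5496 0.0474 0.06  ]
cartTR [ 0.5464 -0.0768  0.06  ]
cartBL [0.3914 0.059  0.06  ]
cartBR [ 0.3884 -0.0708  0.06  ]
coreL [ 0.5053 -0.0038  0.035 ]
coreR [ 0.5042 -0.0479  0.035 ]
```

Emit:
apply_moves:
  xyz:
    - [0.029, -0.0336, 0]
    - [0.029, -0.0336, 0]
    - [0.029, -0.0336, 0]
    - [0.029, -0.0336, 0]
    - [0.029, -0.0336, 0]
    - [0.029, -0.0336, 0]
    - [0.029, -0.0336, 0]
    - [0.029, -0.0336, 0]
    - [0.029, -0.0336, 0]
    - [0.029, -0.0336, 0]
  spin: [0, 0, 0, 0, 0, 0, 0, 0, 0, 0]
  fingers: [0.04, 0.04, 0.04, 0.04, 0.04, 0.04, 0.04, 0.04, 0.04, 0.04]

```text
clock: 1.1
position: [0.3784, -0.1546, 0.2055]
tcp_rot: [[0.924, 0.382, -0.0], [0.382, -0.924, -0.0], [-0.0, 0.0, -1.0]]
force: [0.7, 0.2, -0.3]
grip_width: 0.04
gripper_force: 0.0
```

Emit:
apply_moves:
  xyz:
    - [0.029, -0.0336, 0]
    - [0.029, -0.0336, 0]
    - [0.029, -0.0336, 0]
    - [0.029, -0.0336, 0]
    - [0.029, -0.0336, 0]
    - [0.029, -0.0336, 0]
    - [0.029, -0.0336, 0]
    - [0, 0, 0]
    - [0, 0, 0]
    - [0, 0, 0]
  spin: [0, 0, 0, 0, 0, 0, 0, -6.5, -6.5, -6.5]
  fingers: [0.04, 0.04, 0.04, 0.04, 0.04, 0.04, 0.04, 0.04, 0.04, 0.04]

```text
clock: 2.1
position: [0.4759, 0.1389, 0.2051]
tcp_rot: [[0.74, 0.672, -0.001], [0.672, -0.74, 0.0], [-0.001, -0.001, -1.0]]
force: [-0.4, -0.0, 0.9]
grip_width: 0.0401
gripper_force: 0.0
```

```bash
cat >> h.py <<'E'
np.set_printoptions(precision=4,suppress=True)
def st():
    s=get_state();R=np.array(s['tcp_rot']);y=np.degrees(np.arctan2(R[1,1],R[0,1]))
    print('t',s['clock'],'p',np.array(s['position']),'yaw_y %.1f'%y,'F',np.array(s['force']),'w %.4f g %.1f'%(s['grip_width'],s['gripper_force']))
    return s,R,y
def to(x,y,z,yaw=None):
    s,R,yy=st();d=R.T@(np.array([x,y,z])-s['position'])
    print('tool delta',d,'norm %.3f'%np.linalg.norm(d),'' if yaw is None else 'spin %.1f'%(-((yaw-yy+180)%360-180)))
def wpix(p,z):
    c=camera_info('wrist');K,R,t=[np.array(c[k]) for k in 'KRt']
    u=np.array([(p[0]-K[0,2])/K[0,0],(p[1]-K[1,2])/K[1,1]]);r=np.hypot(*u)
    d=R.T@np.r_[u/max(r,1e-9)*np.sin(r),np.cos(r)];o=-R.T@t
    return o+d*(z-o[2])/d[2]
def shot(n,f):
    im=get_image(n);cv2.imwrite('pics/'+f,im[:,:,::-1]);return im
E
python3 - <<'E'
from h import *
to(.488,.1808,.103,-48.1)
shot('wrist','w1.png');c=camera_info('wrist');print(c)
E
```

```text
t 2.1 p [0.4759 0.1389 0.2051] yaw_y -47.7 F [-0.4013 -0.0105  0.9399] w 0.0401 g 0.0
tool delta [ 0.0372 -0.0228  0.1021] norm 0.111 spin 0.4
{'K': array([[297.3186,   0.    , 254.7929],
       [  0.    , 297.3186, 188.7302],
       [  0.    ,   0.    ,   1.    ]]), 'R': array([[ 0.6786, -0.7346, -0.0005],
       [-0.7105, -0.6565,  0.2535],
       [-0.1866, -0.1716, -0.9673]]), 't': array([-0.2206,  0.4025,  0.5023])}
```

View pics/w1.png

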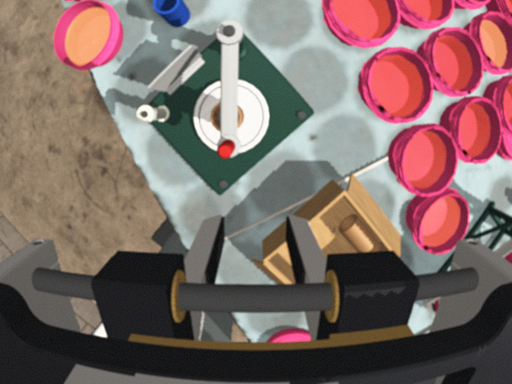

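The wrist view shows the pin top at (228,146), the hinge at (230,30), the platter centre at (231,117), and the carton on the right with the old core at (357,233).

Run:
```python
from h import *
for n,p,z in [('pin',(228,145),.135),('hinge',(230,31),.1),('platter',(231,117),.022),('cTop',(350,182),.06),('cR',(401,251),.06),('cL',(263,238),.06),('core',(357,233),.035)]: print(n,wpix(p,z))
```

```text
pin [0.4941 0.1866 0.135 ]
hinge [0.5723 0.2602 0.1   ]
platter [0.5059 0.2061 0.022 ]
cTop [0.5478 0.0554 0.06  ]
cR [ 0.5359 -0.0695  0.06  ]
cL [0.4291 0.0827 0.06  ]
core [ 0.5096 -0.0143  0.035 ]
```

Emit:
apply_moves:
  xyz:
    - [0.02, -0.0116, 0]
    - [0.02, -0.0116, 0]
    - [0, 0, 0.04]
    - [0, 0, 0.04]
    - [0, 0, 0.022]
    - [0, 0, 0]
    - [0, 0, 0]
    - [0, 0, 0]
  spin: [0, 0, 0, 0, 0, 0, 0, 0]
  fingers: [0.04, 0.04, 0.04, 0.04, 0.04, 0.024, 0.024, 0.024]

```text
clock: 2.95
position: [0.4912, 0.1828, 0.1049]
tcp_rot: [[0.744, 0.668, 0.002], [0.668, -0.744, 0.001], [0.002, 0.001, -1.0]]
force: [0.4, 0.0, 0.5]
grip_width: 0.0243
gripper_force: 0.0
```

Run:
```python
from h import *
st();shot('wrist','w2.png')
```

```text
t 2.95 p [0.4912 0.1828 0.1049] yaw_y -48.1 F [0.4215 0.0001 0.4518] w 0.0243 g 0.0
```

View pics/w2.png

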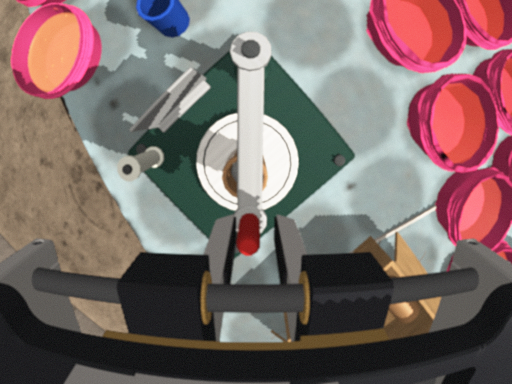

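The pin (red, 248,235) is between the fingertips.

Run:
```python
from h import *
for n,p,z in [('pintop',(247,245),.135),('pinbase',(249,222),.095),('hinge',(251,49),.1),('platter',(248,162),.022)]: print(n,wpix(p,z))
```

```text
pintop [0.4896 0.1875 0.135 ]
pinbase [0.4886 0.1861 0.095 ]
hinge [0.5734 0.2602 0.1   ]
platter [0.5088 0.207  0.022 ]
```

Emit:
apply_moves:
  xyz:
    - [0.0012, 0.0164, 0]
    - [0.0012, 0.0164, 0]
    - [0.0012, 0.0164, 0]
  spin: [-8.33, -8.33, -8.33]
  fingers: [0.024, 0.024, 0.024]

```text
clock: 3.3
position: [0.5313, 0.1536, 0.1048]
tcp_rot: [[0.387, 0.922, 0.002], [0.922, -0.387, -0.0], [0.001, 0.002, -1.0]]
force: [-1.2, 1.1, 0.4]
grip_width: 0.0242
gripper_force: 0.3
```

Emit:
apply_moves:
  xyz:
    - [0.0012, 0.0164, 0]
    - [0.0012, 0.0164, 0]
    - [0.0012, 0.0164, 0]
    - [0.0012, 0.0164, 0]
    - [0.0012, 0.0164, 0]
    - [0.0012, 0.0164, 0]
    - [0.0012, 0.0164, 0]
    - [0.0012, 0.0164, 0]
    - [0, 0.003, 0]
    - [0, 0.002, 0]
  spin: [-8.33, -8.33, -8.33, -8.33, -8.33, -8.33, -8.33, -8.33, 0, 0]
  fingers: [0.024, 0.024, 0.024, 0.024, 0.024, 0.024, 0.024, 0.024, 0.024, 0.024]

```text
clock: 4.3
position: [0.6545, 0.1759, 0.1038]
tcp_rot: [[-0.688, 0.726, -0.006], [0.726, 0.688, -0.007], [-0.001, -0.009, -1.0]]
force: [-29.8, -26.0, 21.1]
grip_width: 0.0244
gripper_force: 19.8
```

Run:
```python
from h import *
st();w=shot('wrist','w3.png');t=shot('top','t3.png');s=shot('side','s3.png')
c=lambda im,x,y,w,h:cv2.resize(im[y:y+h,x:x+w],(400,300),interpolation=cv2.INTER_CUBIC)
cv2.imwrite('pics/c3.png',np.vstack([np.hstack([c(t,170,160,100,75),c(s,185,195,120,90)]),np.hstack([c(w,0,0,512,384),c(s,200,150,200,150)])])[:,:,::-1])
```

```text
t 4.3 p [0.6545 0.1759 0.1038] yaw_y 43.5 F [-29.8331 -25.9638  21.1205] w 0.0244 g 19.8
```

View pics/c3.png

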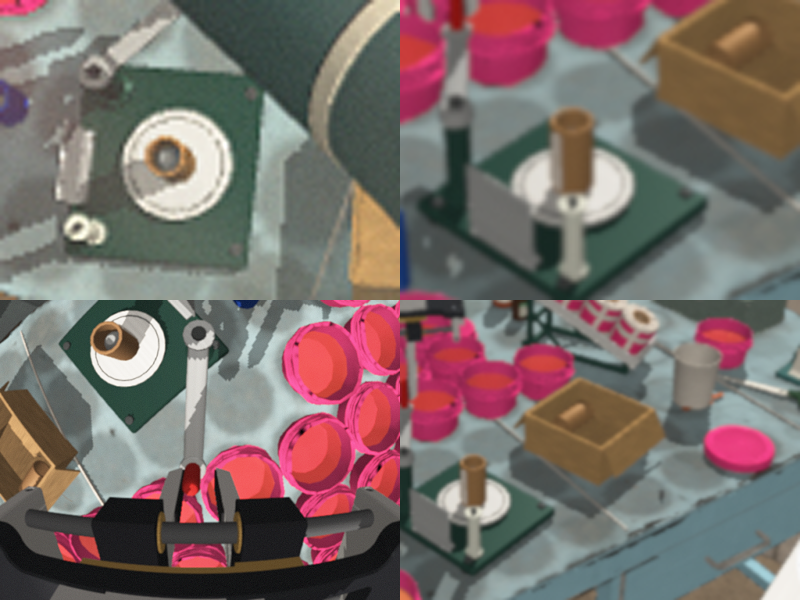

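The arm is at its end stop: the force rose to about 45 N, and the pictures show the arm swung well clear with the core exposed. I back off, rise, and measure the core.

Emit:
apply_moves:
  xyz:
    - [0, -0.004, 0]
    - [0, -0.005, 0]
    - [0, 0, -0.045]
    - [0, 0, -0.045]
  spin: [0, 0, 0, 0]
  fingers: [0.024, 0.024, 0.06, 0.06]

```text
clock: 4.85
position: [0.6493, 0.1731, 0.1947]
tcp_rot: [[-0.689, 0.725, -0.001], [0.725, 0.689, 0.0], [0.001, -0.001, -1.0]]
force: [0.2, 0.2, 1.4]
grip_width: 0.0365
gripper_force: 0.0
```

Run:
```python
from h import *
print(tri((212,199.3),(236.6,229.8)),atz('top',(212,199.3),.082),atz('side',(236.6,229.8),.082),atz('top',(214.5,201.3),.022))
to(.507,.205,.19)
```

```text
(array([0.5075, 0.2026, 0.0796]), np.float64(0.0023662139958144407)) [0.5062 0.2016 0.082 ] [0.5067 0.2055 0.082 ] [0.5065 0.2028 0.022 ]
t 4.85 p [0.6493 0.1731 0.1947] yaw_y 43.6 F [0.1705 0.2056 1.4345] w 0.0365 g 0.0
tool delta [ 0.1211 -0.0811  0.0048] norm 0.146
```

Emit:
apply_moves:
  xyz:
    - [0.03, -0.0205, 0]
    - [0.03, -0.0205, 0]
    - [0.03, -0.0205, 0]
    - [0.03, -0.0205, 0]
    - [0, 0, 0.04]
    - [0, 0, 0.04]
    - [0, 0, 0.04]
    - [0, 0, 0.023]
    - [0, 0, 0]
    - [0, 0, 0]
  spin: [0, 0, 0, 0, 0, 0, 0, 0, 0, 0]
  fingers: [0.06, 0.06, 0.06, 0.06, 0.06, 0.06, 0.06, 0.06, 0.03, 0.03]

```text
clock: 5.85
position: [0.508, 0.2044, 0.0516]
tcp_rot: [[-0.689, 0.724, 0.001], [0.724, 0.689, 0.001], [-0.0, 0.001, -1.0]]
force: [0.3, -0.1, 0.9]
grip_width: 0.0474
gripper_force: 0.0
```

Emit:
apply_moves:
  xyz:
    - [0, 0, 0]
    - [0, 0, 0]
    - [0, 0, 0]
    - [0, 0, 0]
  spin: [0, 0, 0, 0]
  fingers: [0.025, 0.025, 0.025, 0.025]

```text
clock: 6.25
position: [0.5085, 0.2042, 0.0518]
tcp_rot: [[-0.689, 0.725, 0.002], [0.725, 0.689, 0.0], [-0.001, 0.002, -1.0]]
force: [-1.7, -1.7, 10.0]
grip_width: 0.0318
gripper_force: 30.0
```

Emit:
apply_moves:
  xyz:
    - [0, 0, -0.03]
    - [0, 0, -0.03]
    - [0, 0, -0.03]
    - [-0.0203, -0.037, 0]
    - [-0.0203, -0.037, 0]
    - [-0.0203, -0.037, 0]
    - [-0.0203, -0.037, 0]
    - [-0.0203, -0.037, 0]
    - [0, 0, 0]
    - [0, 0, 0]
  spin: [0, 0, 0, 0, 0, 0, 0, 0, -8.3, -8.3]
  fingers: [0.025, 0.025, 0.025, 0.025, 0.025, 0.025, 0.025, 0.025, 0.025, 0.025]

```text
clock: 7.25
position: [0.4436, 0.0012, 0.1411]
tcp_rot: [[-0.869, 0.495, 0.001], [0.495, 0.869, -0.002], [-0.002, -0.001, -1.0]]
force: [0.8, -0.3, -0.2]
grip_width: 0.0317
gripper_force: 30.3
```

Emit:
apply_moves:
  xyz:
    - [0, 0, 0]
    - [0, 0, 0]
    - [0, 0, 0]
  spin: [-8.3, -8.3, -8.3]
  fingers: [0.025, 0.025, 0.025]

```text
clock: 7.55
position: [0.4437, 0.0027, 0.141]
tcp_rot: [[-0.997, 0.08, 0.001], [0.08, 0.997, -0.001], [-0.001, -0.001, -1.0]]
force: [1.1, -0.1, -0.0]
grip_width: 0.0321
gripper_force: 30.5
```

Run:
```python
from h import *
to(.444,.003,.035,85)
w=shot('wrist','w4.png');t=shot('top','t4.png');s=shot('side','s4.png')
c=lambda im,x,y,w,h:cv2.resize(im[y:y+h,x:x+w],(400,300),interpolation=cv2.INTER_CUBIC)
cv2.imwrite('pics/c4.png',np.vstack([np.hstack([c(t,170,170,80,60),c(s,185,195,120,90)]),np.hstack([c(w,56,0,400,300),c(s,230,150,120,90)])])[:,:,::-1])
```

```text
t 7.55 p [0.4437 0.0027 0.141 ] yaw_y 85.4 F [ 1.0669 -0.097  -0.0169] w 0.0321 g 30.5
tool delta [-0.0002  0.0004  0.106 ] norm 0.106 spin 0.4
```

View pics/c4.png

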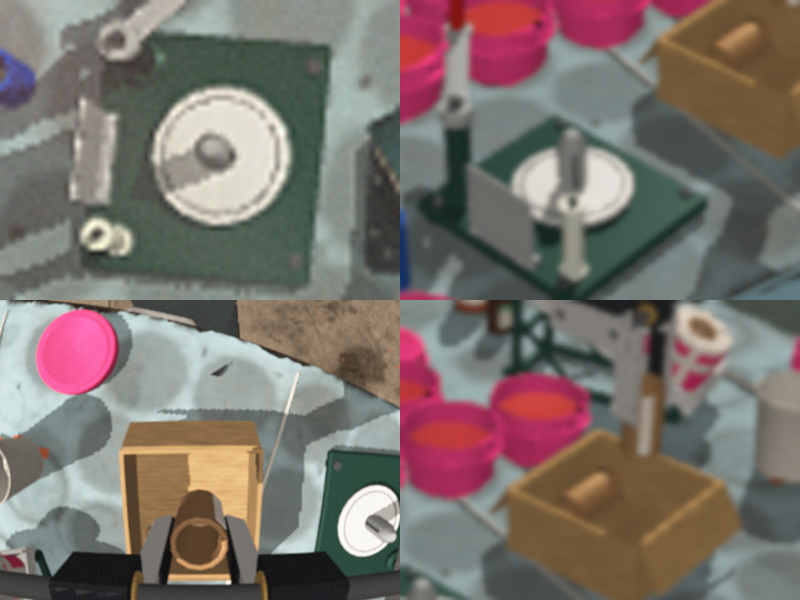

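The spindle is bare. In the wrist crop the core hangs inside the carton walls (left 130, right 258, front 450).

Run:
```python
from h import *
for p in [(246,150),(185,150),(312,150),(187,250),(313,250)]: print(wpix(p,.06))
print('platter',atz('top',(214.3,201.3),.022),'spindle top',atz('top',(213,200.4),.069), 'wrist platter',wpix((424,220),.022))
```

```text
[ 0.4021 -0.0012  0.06  ]
[ 0.3966 -0.0556  0.06  ]
[0.4068 0.057  0.06  ]
[ 0.494  -0.0687  0.06  ]
[0.5046 0.0548 0.06  ]
platter [0.5065 0.2035 0.022 ] spindle top [0.5041 0.2005 0.069 ] wrist platter [0.5042 0.2019 0.022 ]
```

Emit:
apply_moves:
  xyz:
    - [0, 0, 0.035]
    - [0, 0, 0.035]
    - [0, 0, 0.025]
    - [0, 0, 0.01]
    - [0, 0, 0.001]
    - [0, 0, 0]
    - [0, 0, 0]
    - [0, 0, 0]
  spin: [0, 0, 0, 0, 0, 0, 0, 0]
  fingers: [0.025, 0.025, 0.025, 0.025, 0.025, 0.025, 0.05, 0.055]

```text
clock: 8.5
position: [0.444, 0.0026, 0.0351]
tcp_rot: [[-0.996, 0.087, 0.001], [0.087, 0.996, -0.0], [-0.001, -0.0, -1.0]]
force: [-0.4, 0.7, -0.1]
grip_width: 0.0441
gripper_force: 0.0
```

Emit:
apply_moves:
  xyz:
    - [0, 0, 0]
    - [0, 0, -0.02]
    - [0, 0, -0.04]
    - [0, 0, -0.05]
    - [0, 0, -0.05]
  spin: [0, 0, 0, 0, 0]
  fingers: [0.055, 0.055, 0.055, 0.094, 0.094]

```text
clock: 9.0
position: [0.4429, 0.0035, 0.1957]
tcp_rot: [[-0.996, 0.085, -0.002], [0.085, 0.996, 0.002], [0.002, 0.002, -1.0]]
force: [1.2, -1.9, 0.2]
grip_width: 0.0678
gripper_force: 0.0
```

Run:
```python
from h import *
to(.5285,-.2555,.21,95.1)
```

```text
t 9.0 p [0.4429 0.0035 0.1957] yaw_y 85.1 F [ 1.1706 -1.8752  0.2484] w 0.0678 g 0.0
tool delta [-0.1073 -0.2507 -0.015 ] norm 0.273 spin -10.0
```

Emit:
apply_moves:
  xyz:
    - [-0.0179, -0.0418, -0.0025]
    - [-0.0179, -0.0418, -0.0025]
    - [-0.0179, -0.0418, -0.0025]
    - [-0.0179, -0.0418, -0.0025]
    - [-0.0179, -0.0418, -0.0025]
    - [-0.0179, -0.0418, -0.0025]
    - [0, 0, 0]
    - [0, 0, 0]
    - [0, 0, 0]
  spin: [0, 0, 0, 0, 0, 0, -5, -5, 0]
  fingers: [0.094, 0.094, 0.094, 0.094, 0.094, 0.094, 0.094, 0.094, 0.094]

```text
clock: 9.9
position: [0.529, -0.2564, 0.2094]
tcp_rot: [[-0.996, -0.09, -0.0], [-0.09, 0.996, 0.001], [-0.0, 0.001, -1.0]]
force: [-0.3, 0.9, -0.4]
grip_width: 0.094
gripper_force: 0.0
```

Run:
```python
from h import *
st();w=shot('wrist','w5.png')
cv2.imwrite('pics/w5b.png',cv2.resize(w,(768,576),interpolation=cv2.INTER_CUBIC)[:,:,::-1])
```

```text
t 9.9 p [ 0.529  -0.2564  0.2094] yaw_y 95.1 F [-0.2805  0.8771 -0.3859] w 0.0940 g 0.0
```

View pics/w5b.png

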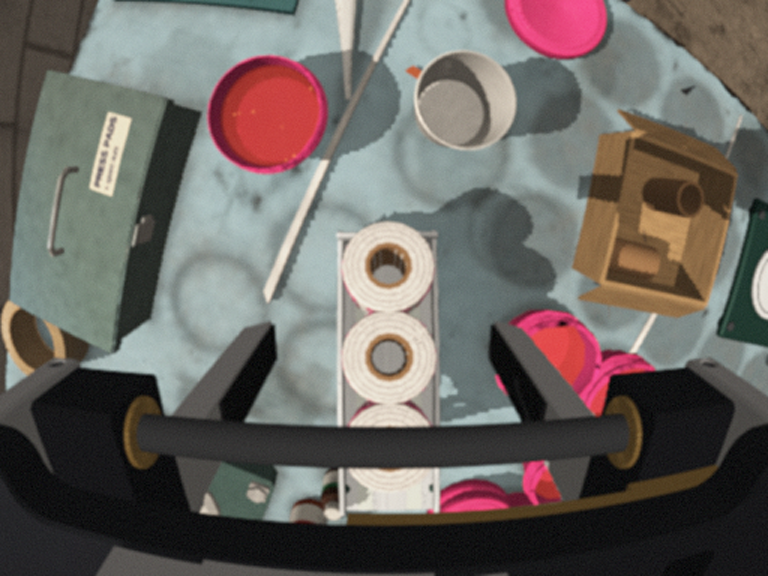

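Wrist view: the core stands in the carton at (688,195), and the faces of rolls 1 and 2 are at (388,266) and (388,358), halved between the fingers.

Run:
```python
from h import *
a=wpix((258.7,177.3),.0866);b=wpix((258.7,238.5),.1125);print(a,b,b-a, wpix((258.7,177.3),.082))
yaw=np.radians(5.1);ax=np.array([-np.sin(.42)*np.cos(yaw),-np.sin(.42)*np.sin(yaw),np.cos(.42)])
A=a*.6+np.array([.5201,-.2562,.0866])*.4
c=A-.03*ax;g=c+.008*ax;print('face',A,'centre',c,'grip',g)
to(g[0],g[1],g[2]-.0188,95.1)
```

```text
[ 0.5212 -0.2526  0.0866] [ 0.5786 -0.2477  0.1125] [0.0573 0.0049 0.0259] [ 0.5222 -0.2525  0.082 ]
face [ 0.5208 -0.254   0.0866] centre [ 0.533  -0.253   0.0592] grip [ 0.5297 -0.2532  0.0665]
t 9.95 p [ 0.529  -0.2562  0.2094] yaw_y 95.0 F [ 0.1138 -0.2692  0.1615] w 0.0942 g 0.0
tool delta [-0.001   0.0028  0.1617] norm 0.162 spin -0.1
```

Emit:
apply_moves:
  xyz:
    - [-0.001, 0.0028, 0.04]
    - [0, 0, 0.04]
    - [0, 0, 0.04]
    - [0, 0, 0.025]
    - [0, 0, 0.01]
    - [0, 0, 0.006]
    - [0, 0, 0]
    - [0, 0, 0]
    - [0, 0, 0]
    - [0, 0, 0]
  spin: [0, 0, 0, 0, 0, 0, 0, 0, 0, 0]
  fingers: [0.094, 0.094, 0.094, 0.094, 0.094, 0.094, 0.066, 0.06, 0.055, 0.055]

```text
clock: 10.95
position: [0.5301, -0.2535, 0.0491]
tcp_rot: [[-0.996, -0.088, 0.001], [-0.088, 0.996, -0.0], [-0.001, -0.001, -1.0]]
force: [0.5, 0.8, 1.3]
grip_width: 0.0656
gripper_force: 1.2
```

Emit:
apply_moves:
  xyz:
    - [0, 0, 0]
    - [0, 0, 0]
    - [0, 0, 0]
  spin: [0, 0, 0]
  fingers: [0.055, 0.055, 0.055]

```text
clock: 11.25
position: [0.5301, -0.2535, 0.0492]
tcp_rot: [[-0.996, -0.088, 0.001], [-0.088, 0.996, -0.001], [-0.001, -0.001, -1.0]]
force: [-2.4, -0.5, 7.5]
grip_width: 0.0645
gripper_force: 30.0
```

Emit:
apply_moves:
  xyz:
    - [0.0041, 0, -0.0091]
    - [0.0051, 0, -0.0114]
    - [0.0051, 0, -0.0114]
    - [0.0051, 0, -0.0114]
    - [0.0051, 0, -0.0114]
    - [0.0051, 0, -0.0114]
    - [0.0051, 0, -0.0114]
    - [0.0051, 0, -0.0114]
    - [0.0051, 0, -0.0114]
    - [0, 0, 0]
  spin: [0, 0, 0, 0, 0, 0, 0, 0, 0, 0]
  fingers: [0.055, 0.055, 0.055, 0.055, 0.055, 0.055, 0.055, 0.055, 0.055, 0.055]

```text
clock: 12.25
position: [0.4851, -0.2578, 0.1502]
tcp_rot: [[-0.996, -0.088, 0.001], [-0.088, 0.996, -0.001], [-0.001, -0.001, -1.0]]
force: [0.9, 0.1, -2.3]
grip_width: 0.065
gripper_force: 30.0
```

Run:
```python
from h import *
to(.48,-.15,.12)
w=shot('wrist','w6.png');t=shot('top','t6.png');s=shot('side','s6.png')
c=lambda im,x,y,w,h:cv2.resize(im[y:y+h,x:x+w],(400,300),interpolation=cv2.INTER_CUBIC)
cv2.imwrite('pics/c6.png',np.vstack([np.hstack([c(t,290,130,120,90),c(s,250,110,120,90)]),np.hstack([c(w,56,0,400,300),c(s,200,100,200,150)])])[:,:,::-1])
```

```text
t 12.25 p [ 0.4851 -0.2578  0.1502] yaw_y 95.0 F [ 0.9289  0.0537 -2.3285] w 0.0650 g 30.0
tool delta [-0.0044  0.1079  0.0301] norm 0.112
```

View pics/c6.png

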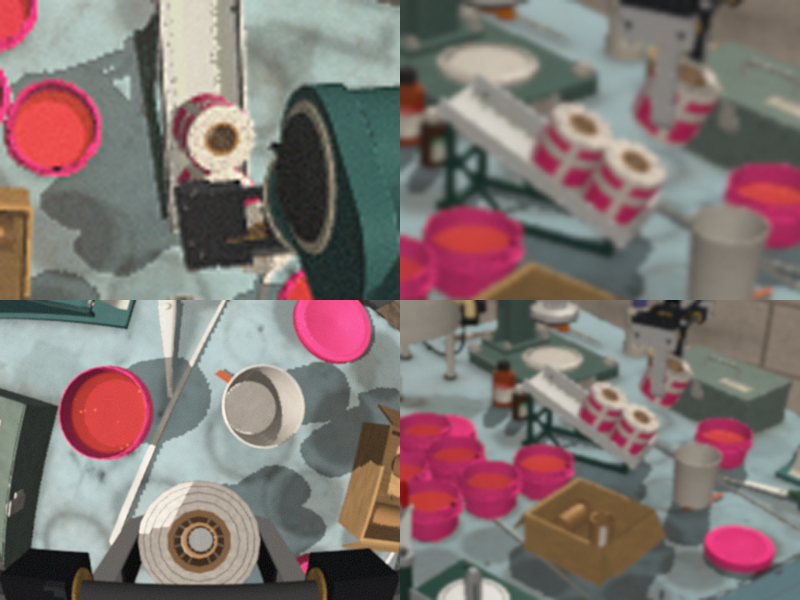

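Rolls 2 and 3 have slid down to the stop, and roll 1 is held tilted. I'll stand it upright on the free table between the carton and the chute, dragging it away from the robot as it touches, then regrip it square.

Emit:
apply_moves:
  xyz:
    - [0.0045, 0.0365, 0]
    - [0.0045, 0.0365, 0]
    - [0.0045, 0.0365, 0]
    - [0, 0, 0.03]
    - [0, 0, 0.03]
    - [0, 0, 0.03]
    - [0, 0, 0.02]
    - [0, 0, 0.007]
    - [0, 0, 0]
  spin: [0, 0, 0, 0, 0, 0, 0, 0, 0]
  fingers: [0.055, 0.055, 0.055, 0.055, 0.055, 0.055, 0.055, 0.055, 0.055]

```text
clock: 13.3
position: [0.4617, -0.1489, 0.0312]
tcp_rot: [[-0.996, -0.089, -0.001], [-0.089, 0.996, 0.001], [0.001, 0.001, -1.0]]
force: [0.0, -0.4, -1.2]
grip_width: 0.0648
gripper_force: 30.0
```

Emit:
apply_moves:
  xyz:
    - [-0.004, 0, 0.0015]
    - [-0.004, 0, 0.0015]
    - [-0.004, 0, 0.0015]
    - [-0.004, 0, 0.0015]
  spin: [0, 0, 0, 0]
  fingers: [0.055, 0.055, 0.055, 0.055]

```text
clock: 13.7
position: [0.4785, -0.1482, 0.026]
tcp_rot: [[-0.996, -0.088, 0.001], [-0.088, 0.996, -0.0], [-0.001, -0.0, -1.0]]
force: [-3.2, 0.2, 5.5]
grip_width: 0.0646
gripper_force: 30.0
```

Emit:
apply_moves:
  xyz:
    - [-0.004, 0, 0.0015]
    - [-0.004, 0, 0.0015]
    - [-0.004, 0, 0.0015]
    - [-0.003, 0, 0.001]
    - [-0.002, 0, 0.0005]
  spin: [0, 0, 0, 0, 0]
  fingers: [0.055, 0.055, 0.055, 0.055, 0.055]

```text
clock: 14.2
position: [0.4949, -0.1466, 0.0199]
tcp_rot: [[-0.996, -0.088, -0.001], [-0.088, 0.996, -0.0], [0.001, -0.0, -1.0]]
force: [-4.9, -0.4, 7.6]
grip_width: 0.0647
gripper_force: 30.0
```

Run:
```python
from h import *
st();shot('side','s7.png')
```

```text
t 14.2 p [ 0.4949 -0.1466  0.0199] yaw_y 95.1 F [-4.8518 -0.4342  7.6063] w 0.0647 g 30.0
```

Emit:
apply_moves:
  xyz:
    - [-0.002, 0, 0.001]
    - [-0.001, 0, 0.0007]
  spin: [0, 0]
  fingers: [0.055, 0.055]

```text
clock: 14.45
position: [0.498, -0.1463, 0.0183]
tcp_rot: [[-0.996, -0.088, -0.0], [-0.088, 0.996, -0.0], [0.0, -0.0, -1.0]]
force: [-3.3, 0.5, 8.0]
grip_width: 0.0645
gripper_force: 30.0
```

Emit:
apply_moves:
  xyz:
    - [0, 0, 0]
    - [0, 0, 0]
    - [0, 0, 0]
    - [0, 0, 0]
    - [0, 0, 0]
    - [0, 0, 0]
  spin: [0, 0, 0, 0, 0, 0]
  fingers: [0.075, 0.078, 0.078, 0.078, 0.078, 0.078]

```text
clock: 15.05
position: [0.4978, -0.1463, 0.018]
tcp_rot: [[-0.996, -0.089, -0.0], [-0.089, 0.996, 0.0], [0.0, 0.0, -1.0]]
force: [-1.5, -0.3, -0.6]
grip_width: 0.078
gripper_force: 0.0
```

Run:
```python
from h import *
st();w=shot('wrist','w8.png');s=shot('side','s8.png')
c=lambda im,x,y,w,h:cv2.resize(im[y:y+h,x:x+w],(400,300),interpolation=cv2.INTER_CUBIC)
cv2.imwrite('pics/c8.png',np.hstack([c(w,106,84,400,300),c(s,260,130,100,75)])[:,:,::-1])
```

```text
t 15.05 p [ 0.4978 -0.1463  0.018 ] yaw_y 95.1 F [-1.5238 -0.2856 -0.6022] w 0.0780 g 0.0
```

View pics/c8.png

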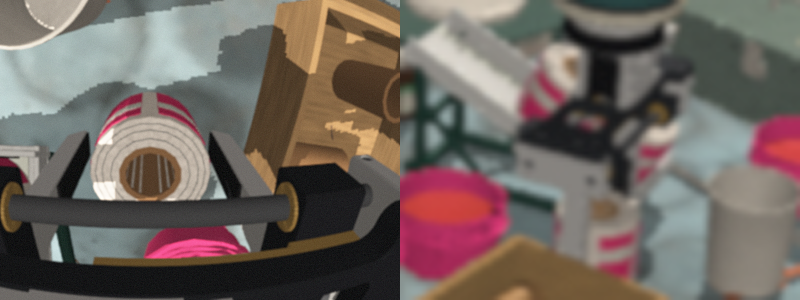

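The roll stands upright on the table between the open fingers. I regrip it, then measure its bore centre in the hand numerically.

Emit:
apply_moves:
  xyz:
    - [0, 0, 0]
    - [0, 0, 0]
    - [0, 0, 0]
    - [0, 0, 0]
    - [0, 0, 0]
  spin: [0, 0, 0, 0, 0]
  fingers: [0.06, 0.055, 0.055, 0.055, 0.055]

```text
clock: 15.65
position: [0.4978, -0.1463, 0.018]
tcp_rot: [[-0.996, -0.089, -0.0], [-0.089, 0.996, 0.0], [0.0, 0.0, -1.0]]
force: [0.7, -0.5, -0.3]
grip_width: 0.0649
gripper_force: 30.0
```

```bash
cat >> h.py <<'E'
from scipy.optimize import least_squares
def fit(pts,r=None):
    c0=pts.mean(0)
    f=lambda q:np.hypot(pts[:,0]-q[0],pts[:,1]-q[1])-(r or q[2])
    q=least_squares(f,[*c0,r or .02],loss='soft_l1',f_scale=.001).x
    return q,np.sqrt(np.mean(f(q)**2))
def blob(mask,seed):
    n,l,s,c=cv2.connectedComponentsWithStats(mask.astype(np.uint8))
    k=l[seed[1],seed[0]]
    if k==0: print('seed off')
    m=(l==k).astype(np.uint8);ct=max(cv2.findContours(m,0,1)[0],key=cv2.contourArea)[:,0]
    print('blob',s[k]);return ct
E
python3 - <<'E'
from h import *
s,R,_=st();w=shot('wrist','w9.png').astype(int)
for p in [(256,257),(256,240),(256,227),(230,240),(210,240)]: print(p,w[p[1],p[0]])
m=(w[:,:,0]-w[:,:,2]>30)&(w[:,:,1]-w[:,:,2]>8);m[276:]=0
ct=blob(cv2.morphologyEx(m.astype(np.uint8),3,np.ones((5,5))),(256,257))
print(ct.min(0),ct.max(0))
ct=ct[ct[:,1]<274]
pts=np.array([wpix(p,.0605)[:2] for p in ct]);
for r in (None,.0165):
    q,e=fit(pts,r);print(q,e,'rel tool',R.T@(np.r_[q[:2],.06]-s['position']))
E
```

```text
t 15.65 p [ 0.4978 -0.1463  0.018 ] yaw_y 95.1 F [ 0.6641 -0.4834 -0.2964] w 0.0649 g 30.0
(256, 257) [86 61 42]
(256, 240) [88 63 43]
(256, 227) [197 185 172]
(230, 240) [182 166 151]
(210, 240) [171 163 153]
blob [ 223  230   64   46 2446]
[223 230] [286 275]
[ 0.4971 -0.1461  0.0162] 0.00020957950039903096 rel tool [ 0.0006  0.0002 -0.042 ]
[ 0.4974 -0.1461  0.0165] 0.00030776941120743014 rel tool [ 0.0003  0.0002 -0.042 ]
```

Emit:
apply_moves:
  xyz:
    - [0, 0, -0.02]
    - [0, 0, -0.04]
    - [0, 0, -0.04]
    - [0, 0, -0.04]
    - [0, 0, -0.032]
    - [-0.0135, 0.0427, 0]
    - [-0.0135, 0.0427, 0]
    - [-0.0135, 0.0427, 0]
    - [-0.0135, 0.0427, 0]
    - [-0.0135, 0.0427, 0]
  spin: [0, 0, 0, 0, 0, 0, 0, 0, 0, 0]
  fingers: [0.055, 0.055, 0.055, 0.055, 0.055, 0.055, 0.055, 0.055, 0.055, 0.055]

```text
clock: 16.7
position: [0.5462, 0.0739, 0.19]
tcp_rot: [[-0.996, -0.088, -0.0], [-0.088, 0.996, -0.0], [0.0, -0.0, -1.0]]
force: [0.2, -0.4, -1.1]
grip_width: 0.0646
gripper_force: 30.0
```

Emit:
apply_moves:
  xyz:
    - [-0.0135, 0.0427, 0]
    - [-0.0135, 0.0427, 0]
    - [-0.0135, 0.0427, 0]
    - [0, 0, 0]
    - [0, 0, 0]
  spin: [0, 0, 0, 0, 0]
  fingers: [0.055, 0.055, 0.055, 0.055, 0.055]

```text
clock: 17.2
position: [0.5746, 0.2048, 0.1897]
tcp_rot: [[-0.996, -0.091, -0.001], [-0.091, 0.996, 0.0], [0.001, 0.0, -1.0]]
force: [0.4, -0.3, -1.9]
grip_width: 0.0646
gripper_force: 30.0
```

```bash
cat > m.py <<'E'
from h import *
s,R,_=st();w=shot('wrist','w10.png').astype(int)
c=camera_info('wrist');K,Rc,t=[np.array(c[k]) for k in 'KRt']
def proj(X):
    v=Rc@X+t;r=np.arctan2(np.hypot(*v[:2]),v[2]);u=v[:2]/np.hypot(*v[:2])*r;return K[0,0]*u+K[:2,2]
S=np.array([.5065,.2035,.022]);px=proj(S);print('exp',px, 'roll bore px',proj(np.r_[s['position'][:2],s['position'][2]+.042]))
m=(w.min(2)>135)&(w.max(2)-w.min(2)<45)
# boundary search along rays from expected centre on plane z=.022
pts=[]
for a in np.radians(np.arange(0,360,4)):
    best=None
    prof=[]
    rs=np.arange(.036,.056,.0005)
    for r in rs:
        p=proj(S+[r*np.cos(a),r*np.sin(a),0]);
        if not(1<=p[0]<510 and 1<=p[1]<382): prof.append(0);continue
        prof.append(cv2.getRectSubPix(w[:,:,0].astype(np.float32),(1,1),(float(p[0]),float(p[1])))[0,0])
    g=-np.gradient(np.array(prof));i=int(g.argmax())
    if g[i]>12: pts.append(S[:2]+rs[i]*np.array([np.cos(a),np.sin(a)]))
pts=np.array(pts);print(len(pts));
for r in (None,.046):
    q,e=fit(pts,r);print('platter',q,e)
S2=np.array([*q[:2],.022])
# bore of held roll
b=proj(np.r_[s['position'][:2],s['position'][2]+.042]).astype(int)
m=(w[:,:,0]-w[:,:,2]>30)&(w[:,:,1]-w[:,:,2]>8);m[276:]=0
ct=blob(cv2.morphologyEx(m.astype(np.uint8),3,np.ones((5,5))),tuple(b));print(ct.min(0),ct.max(0));ct=ct[ct[:,1]<274]
q2,e=fit(np.array([wpix(p,s['position'][2]+.0425)[:2] for p in ct]),.0165);print('bore',q2,e,'minus tcp',q2[:2]-s['position'][:2])
d=R.T@np.r_[q[:2]-q2[:2],0];print('tool shift to spindle',d)
E
python3 m.py
```

```text
t 17.2 p [0.5746 0.2048 0.1897] yaw_y 95.2 F [ 0.4145 -0.2689 -1.9036] w 0.0646 g 30.0
exp [260.2767 117.7849] roll bore px [257.3703 259.416 ]
90
platter [0.5074 0.2055 0.0463] 0.00024467201213634735
platter [0.5074 0.2055 0.046 ] 0.00035658510871588116
blob [ 223  230   64   46 2452]
[223 230] [286 275]
bore [0.5746 0.2034 0.0165] 0.00028538786804645883 minus tcp [ 0.     -0.0014]
tool shift to spindle [0.0667 0.0082 0.0001]
```

Emit:
apply_moves:
  xyz:
    - [0.0335, 0.0034, 0]
    - [0.0335, 0.0034, 0]
    - [0, 0, 0]
    - [0, 0, 0.03]
    - [0, 0, 0.03]
    - [0, 0, 0.025]
    - [0, 0, 0.008]
    - [0, 0, 0.004]
    - [0, 0, 0.004]
    - [0, 0, 0]
  spin: [0, 0, 0, 0, 0, 0, 0, 0, 0, 0]
  fingers: [0.055, 0.055, 0.055, 0.055, 0.055, 0.055, 0.055, 0.055, 0.055, 0.055]

```text
clock: 18.25
position: [0.5082, 0.2042, 0.0896]
tcp_rot: [[-0.996, -0.088, 0.001], [-0.088, 0.996, 0.0], [-0.001, 0.0, -1.0]]
force: [0.9, -0.5, -2.3]
grip_width: 0.0647
gripper_force: 30.0
```

Emit:
apply_moves:
  xyz:
    - [0, 0, 0.003]
    - [0, 0, 0.003]
    - [0, 0, 0]
  spin: [0, 0, 0]
  fingers: [0.055, 0.055, 0.055]

```text
clock: 18.55
position: [0.5078, 0.2043, 0.0829]
tcp_rot: [[-0.996, -0.089, -0.0], [-0.089, 0.996, -0.0], [0.0, -0.0, -1.0]]
force: [0.2, 0.0, -1.0]
grip_width: 0.0649
gripper_force: 30.0
```

Entering without force so far (about 5 mm onto the taper).

Emit:
apply_moves:
  xyz:
    - [0, 0, 0.003]
    - [0, 0, 0.003]
    - [0, 0, 0.003]
    - [0, 0, 0]
  spin: [0, 0, 0, 0]
  fingers: [0.055, 0.055, 0.055, 0.055]

```text
clock: 18.95
position: [0.5076, 0.205, 0.0737]
tcp_rot: [[-0.996, -0.089, -0.0], [-0.089, 0.996, 0.001], [0.0, 0.001, -1.0]]
force: [-0.6, 4.6, -3.5]
grip_width: 0.0647
gripper_force: 30.0
```

Emit:
apply_moves:
  xyz:
    - [0, 0.001, 0]
    - [0, 0, 0.003]
    - [0, 0, 0]
  spin: [0, 0, 0]
  fingers: [0.055, 0.055, 0.055]

```text
clock: 19.25
position: [0.5076, 0.2052, 0.0707]
tcp_rot: [[-0.996, -0.088, -0.0], [-0.088, 0.996, -0.0], [0.0, -0.0, -1.0]]
force: [0.2, 1.1, -1.6]
grip_width: 0.0646
gripper_force: 30.0
```

Emit:
apply_moves:
  xyz:
    - [0, 0.0005, 0.003]
    - [0, 0.0005, 0.004]
    - [0, 0, 0.004]
    - [0, 0, 0.004]
    - [0, 0, 0]
  spin: [0, 0, 0, 0, 0]
  fingers: [0.055, 0.055, 0.055, 0.055, 0.055]

```text
clock: 19.75
position: [0.5073, 0.2062, 0.0554]
tcp_rot: [[-0.996, -0.089, -0.001], [-0.089, 0.996, -0.0], [0.001, -0.0, -1.0]]
force: [-0.5, 0.2, -1.5]
grip_width: 0.0648
gripper_force: 30.0
```

Emit:
apply_moves:
  xyz:
    - [0, 0, 0.004]
    - [0, 0, 0.004]
    - [0, 0, 0.003]
    - [0, 0, 0.002]
    - [0, 0, 0.001]
    - [0, 0, 0]
  spin: [0, 0, 0, 0, 0, 0]
  fingers: [0.055, 0.055, 0.055, 0.055, 0.055, 0.055]

```text
clock: 20.35
position: [0.5076, 0.2064, 0.042]
tcp_rot: [[-0.996, -0.089, -0.0], [-0.089, 0.996, 0.0], [0.0, 0.0, -1.0]]
force: [0.7, 0.3, -1.7]
grip_width: 0.0648
gripper_force: 30.0
```

Emit:
apply_moves:
  xyz:
    - [0, 0, 0.001]
    - [0, 0, 0.001]
    - [0, 0, 0.0005]
    - [0, 0, 0]
  spin: [0, 0, 0, 0]
  fingers: [0.055, 0.055, 0.055, 0.055]

```text
clock: 20.75
position: [0.5077, 0.2064, 0.04]
tcp_rot: [[-0.996, -0.089, 0.0], [-0.089, 0.996, -0.0], [-0.0, -0.0, -1.0]]
force: [-2.5, -2.8, 8.0]
grip_width: 0.0649
gripper_force: 30.0
```

Seated: z matches and the platter pushes back with 8 N. I release, rise, and go to the pin.

Emit:
apply_moves:
  xyz:
    - [0, 0, -0.0005]
    - [0, 0, 0]
    - [0, 0, 0]
    - [0, 0, -0.01]
    - [0, 0, -0.02]
    - [0, 0, -0.04]
    - [0, 0, -0.04]
    - [0, 0, -0.04]
    - [-0.0349, -0.0117, 0]
    - [-0.0349, -0.0117, 0]
  spin: [0, 0, 0, 0, 0, 0, 0, 0, 0, 0]
  fingers: [0.07, 0.084, 0.084, 0.084, 0.084, 0.084, 0.084, 0.084, 0.084, 0.04]

```text
clock: 21.75
position: [0.5806, 0.189, 0.1925]
tcp_rot: [[-0.996, -0.089, 0.003], [-0.089, 0.996, -0.0], [-0.003, -0.001, -1.0]]
force: [1.2, -0.3, -0.6]
grip_width: 0.0792
gripper_force: 0.0
```

Emit:
apply_moves:
  xyz:
    - [-0.0349, -0.0117, 0]
    - [-0.0349, -0.0117, 0]
    - [0, 0, 0]
    - [0, 0, 0]
    - [0, 0, 0]
    - [0, 0, 0]
    - [0, 0, 0]
    - [0, 0, 0]
    - [0, 0, 0]
  spin: [0, 0, 8.5, 8.5, 8.5, 8.5, 8.5, 8.5, 0]
  fingers: [0.04, 0.04, 0.04, 0.04, 0.04, 0.04, 0.04, 0.04, 0.04]

```text
clock: 22.65
position: [0.6507, 0.1724, 0.1909]
tcp_rot: [[-0.694, 0.72, 0.001], [0.72, 0.694, 0.0], [-0.0, 0.001, -1.0]]
force: [0.1, 0.3, -0.2]
grip_width: 0.04
gripper_force: 0.0
```

Run:
```python
from h import *
s,R,_=st();w=shot('wrist','w11.png').astype(int)
# red pin: saturated red; tubs are pink (more blue)
m=(w[:,:,0]>110)&(w[:,:,1]<50)&(w[:,:,2]<50)
n,l,q,c=cv2.connectedComponentsWithStats(m.astype(np.uint8))
for k in range(1,n):
    if q[k][4]>25: print(q[k],c[k].round(1),wpix(c[k],.12),w[l==k].mean(0).round())
to(.6507,.1723,.105,43.6)
# roll top bore: face centre z .082 (top cam too)
t=shot('top','t11.png')
```

```text
t 22.65 p [0.6507 0.1724 0.1909] yaw_y 43.9 F [ 0.1081  0.3065 -0.1741] w 0.0400 g 0.0
[248 190  13  10  59] [254.1 193.5] [0.6472 0.1747 0.12  ] [165.  35.  33.]
t 22.7 p [0.6507 0.1724 0.1908] yaw_y 44.3 F [-0.5746  0.0776 -0.9034] w 0.0399 g 0.0
tool delta [ 0.     -0.0001  0.0858] norm 0.086 spin 0.7
```

Emit:
apply_moves:
  xyz:
    - [0, 0, 0.04]
    - [0, 0, 0.04]
    - [0, 0, 0.006]
    - [0, 0, 0]
    - [0, 0, 0]
    - [0.0012, -0.0164, 0]
    - [0.0012, -0.0164, 0]
    - [0.0012, -0.0164, 0]
    - [0.0012, -0.0164, 0]
    - [0.0012, -0.0164, 0]
  spin: [0, 0, 0, 0, 0, 8.33, 8.33, 8.33, 8.33, 8.33]
  fingers: [0.04, 0.04, 0.04, 0.024, 0.024, 0.024, 0.024, 0.024, 0.024, 0.024]

```text
clock: 23.75
position: [0.5775, 0.1404, 0.1063]
tcp_rot: [[-0.037, 0.999, 0.003], [0.999, 0.037, 0.001], [0.001, 0.003, -1.0]]
force: [1.6, 0.8, -0.0]
grip_width: 0.0241
gripper_force: 0.3
```

Emit:
apply_moves:
  xyz:
    - [0.0012, -0.0164, 0]
    - [0.0012, -0.0164, 0]
    - [0.0012, -0.0164, 0]
    - [0.0012, -0.0164, 0]
    - [0.0012, -0.0164, 0]
    - [0.0012, -0.0164, 0]
    - [0, 0, 0]
  spin: [8.33, 8.33, 8.33, 8.33, 8.33, 8.33, 0]
  fingers: [0.024, 0.024, 0.024, 0.024, 0.024, 0.024, 0.024]

```text
clock: 24.45
position: [0.4883, 0.1793, 0.1061]
tcp_rot: [[0.738, 0.675, 0.003], [0.675, -0.738, 0.001], [0.003, 0.001, -1.0]]
force: [0.5, -0.8, -0.7]
grip_width: 0.0238
gripper_force: 0.0
```

Emit:
apply_moves:
  xyz:
    - [0, -0.002, 0]
    - [0, -0.002, 0]
    - [0, 0, 0]
  spin: [0, 0, 0]
  fingers: [0.024, 0.024, 0.024]

```text
clock: 24.75
position: [0.4863, 0.1799, 0.1043]
tcp_rot: [[0.737, 0.676, 0.0], [0.676, -0.737, 0.0], [0.0, -0.0, -1.0]]
force: [-0.2, -0.0, -0.9]
grip_width: 0.024
gripper_force: 0.0
```

Emit:
apply_moves:
  xyz:
    - [0, -0.002, 0]
    - [0, -0.001, 0]
    - [0, 0, 0]
  spin: [0, 0, 0]
  fingers: [0.024, 0.024, 0.024]

```text
clock: 25.05
position: [0.4837, 0.1823, 0.104]
tcp_rot: [[0.738, 0.675, -0.0], [0.675, -0.738, 0.0], [-0.0, -0.0, -1.0]]
force: [-0.3, 0.6, -1.1]
grip_width: 0.0237
gripper_force: 0.0
```

Emit:
apply_moves:
  xyz:
    - [0, -0.002, 0]
    - [0, -0.001, 0]
    - [0, 0, 0]
  spin: [0, 0, 0]
  fingers: [0.024, 0.024, 0.024]

```text
clock: 25.35
position: [0.4816, 0.1846, 0.104]
tcp_rot: [[0.738, 0.675, -0.0], [0.675, -0.738, 0.0], [-0.0, -0.0, -1.0]]
force: [0.5, -0.2, 0.6]
grip_width: 0.024
gripper_force: 0.0
```

Emit:
apply_moves:
  xyz:
    - [0, -0.0015, 0]
    - [0, -0.0015, 0]
    - [0, 0, 0]
  spin: [0, 0, 0]
  fingers: [0.024, 0.024, 0.024]

```text
clock: 25.65
position: [0.4796, 0.1869, 0.1041]
tcp_rot: [[0.738, 0.675, -0.0], [0.675, -0.738, 0.0], [0.0, -0.0, -1.0]]
force: [0.6, 0.5, 0.7]
grip_width: 0.024
gripper_force: 0.0
```

Run:
```python
from h import *
s,R,_=st();w=shot('wrist','w12.png').astype(int)
m=(w[:,:,0]>110)&(w[:,:,1]<60)&(w[:,:,2]<60)
n,l,q,c=cv2.connectedComponentsWithStats(m.astype(np.uint8))
for k in range(1,n):
    if q[k][4]>25: print(q[k],c[k].round(1),wpix(c[k],.12),wpix(c[k],.12)[:2]-s['position'][:2])
# same for closed start picture
w=cv2.imread('pics/w2.png')[:,:,::-1].astype(int);m=(w[:,:,0]>110)&(w[:,:,1]<60)&(w[:,:,2]<60)
n,l,q,c=cv2.connectedComponentsWithStats(m.astype(np.uint8))
for k in range(1,n):
    if q[k][4]>25: print('w2',q[k],c[k].round(1))
```

```text
t 25.65 p [0.4796 0.1869 0.1041] yaw_y -47.5 F [0.5749 0.5064 0.6985] w 0.0240 g 0.0
[451   0  20  21 115] [461.2   8.9] [0.6841 0.1901 0.12  ] [0.2045 0.0032]
[506   0   6  17  49] [509.3   5.9] [0.7336 0.1631 0.12  ] [ 0.254  -0.0238]
[380  11  31  51 222] [391.   37.9] [0.6223 0.2105 0.12  ] [0.1427 0.0236]
[480  82  24  52 290] [494.2 103.9] [0.6583 0.1266 0.12  ] [ 0.1787 -0.0602]
[427  84  11  11  28] [430.6  89.4] [0.6204 0.1709 0.12  ] [ 0.1407 -0.016 ]
[419  97  15  49 224] [424.3 120. ] [0.6033 0.1609 0.12  ] [ 0.1236 -0.026 ]
[495 132   7  13  31] [498.6 137.6] [0.646  0.1057 0.12  ] [ 0.1664 -0.0811]
[500 139  12  31 175] [507.2 154.8] [0.6458 0.0887 0.12  ] [ 0.1661 -0.0982]
[501 175  11  24  78] [507.8 184.3] [0.6334 0.0694 0.12  ] [ 0.1537 -0.1175]
[445 185  17  43 249] [451.5 203.7] [0.5841 0.1024 0.12  ] [ 0.1045 -0.0845]
[254 225  21  21 341] [263.5 235.2] [0.4843 0.1844 0.12  ] [ 0.0047 -0.0025]
w2 [438   0  21  14  93] [448.2   5.1]
w2 [498   0  14  22 135] [505.4   7.8]
w2 [448  13  13  12  46] [453.5  18.3]
w2 [368  17  19  39 127] [375.5  36.2]
w2 [83 69 12 15 40] [87.6 75.7]
w2 [475  69  11  11  38] [480.9  74.3]
w2 [471  84  26  59 374] [486.3 110.7]
w2 [409 100  12  45 200] [413.6 121.3]
w2 [494 137  18  38 293] [503.2 154.2]
w2 [497 180  15  25 146] [505.1 192.6]
w2 [437 187  18  39 234] [443.  204.9]
w2 [238 234  21  21 322] [247.6 244.3]
```

The pin is now about where it was at the start. I push gently until I feel the stop.

Emit:
apply_moves:
  xyz:
    - [0, -0.001, 0]
    - [0, -0.001, 0]
    - [0, 0, 0]
  spin: [0, 0, 0]
  fingers: [0.024, 0.024, 0.024]

```text
clock: 26.0
position: [0.4783, 0.1883, 0.1041]
tcp_rot: [[0.738, 0.675, -0.0], [0.675, -0.738, 0.0], [0.0, -0.0, -1.0]]
force: [0.0, 1.0, -0.3]
grip_width: 0.0238
gripper_force: 0.0
```

Emit:
apply_moves:
  xyz:
    - [0, -0.001, 0]
    - [0, -0.001, 0]
    - [0, 0, 0]
  spin: [0, 0, 0]
  fingers: [0.024, 0.024, 0.024]

```text
clock: 26.3
position: [0.4775, 0.1892, 0.1041]
tcp_rot: [[0.738, 0.675, 0.001], [0.675, -0.738, -0.0], [0.0, 0.001, -1.0]]
force: [3.7, -2.8, -2.2]
grip_width: 0.0239
gripper_force: 2.4
```

```bash
cat > pin.py <<'E'
from h import *
s,R,_=st();w=shot('wrist','w13.png').astype(int)
m=(w[:,:,0]>110)&(w[:,:,1]<60)&(w[:,:,2]<60);m[:150]=0;m[:,:200]=0;m[:,320:]=0
n,l,q,c=cv2.connectedComponentsWithStats(m.astype(np.uint8))
for k in range(1,n):
    if q[k][4]>25: print(q[k],c[k].round(1),wpix(c[k],.125),'rel tool',R.T@(wpix(c[k],.125)-s['position']))
E
python3 pin.py
```

```text
t 26.3 p [0.4775 0.1892 0.1041] yaw_y -47.6 F [ 3.7031 -2.8473 -2.1823] w 0.0239 g 2.4
[254 224  21  22 346] [263.9 234.8] [0.4839 0.1883 0.125 ] rel tool [ 0.0042  0.005  -0.0209]
```

Force along the closing direction is rising, so the arm is at the stop. One small firm push, then back off.

Emit:
apply_moves:
  xyz:
    - [0, -0.001, 0]
    - [0, -0.001, 0]
    - [0, 0, 0]
  spin: [0, 0, 0]
  fingers: [0.024, 0.024, 0.024]

```text
clock: 26.65
position: [0.4772, 0.1894, 0.1041]
tcp_rot: [[0.739, 0.674, 0.002], [0.674, -0.739, -0.001], [0.001, 0.002, -1.0]]
force: [11.9, -9.7, -4.6]
grip_width: 0.0246
gripper_force: 7.6
```

Emit:
apply_moves:
  xyz:
    - [0, 0.004, 0]
    - [0, 0.003, 0]
    - [0, 0, 0]
    - [0, 0, -0.02]
    - [0, 0, -0.04]
    - [0, 0, -0.05]
    - [0, -0.04, 0]
    - [0, -0.04, 0]
    - [0, -0.04, 0]
    - [0, 0, 0]
  spin: [0, 0, 0, 0, 0, 0, 0, 0, 0, 0]
  fingers: [0.024, 0.024, 0.036, 0.036, 0.036, 0.036, 0.036, 0.036, 0.036, 0.036]

```text
clock: 27.65
position: [0.3959, 0.2783, 0.2145]
tcp_rot: [[0.733, 0.68, 0.0], [0.68, -0.733, 0.001], [0.001, -0.001, -1.0]]
force: [0.2, -0.1, 0.3]
grip_width: 0.0359
gripper_force: 0.0
```

Run:
```python
from h import *
st();t=shot('top','t14.png').astype(int);s=shot('side','s14.png').astype(int)
def red(w,x,y,a,b):
    m=(w[:,:,0]>120)&(w[:,:,1]<60)&(w[:,:,2]<60);k=np.zeros_like(m);k[y:y+b,x:x+a]=1
    p=np.argwhere(m&k);return len(p),(p.mean(0)[::-1].round(2) if len(p) else None)
for n,a,im,box in [('top','top0',t,(190,185,45,40)),('side','side0',s,(225,200,45,40))]:
    i=cv2.imread(f'pics/{a}.png')[:,:,::-1].astype(int)
    print(n,'before',red(i,*box),'now',red(im,*box))
# roll body on spindle: white face around bore
print(t[190:215:4,205:230:4].min(2))
```

```text
t 27.65 p [0.3959 0.2783 0.2145] yaw_y -47.2 F [ 0.185  -0.0729  0.2748] w 0.0359 g 0.0
top before (9, array([216.33, 202.78])) now (10, array([215.1, 203.9]))
side before (52, array([246.02, 217.21])) now (59, array([246.37, 218.8 ]))
[[167 201 204 183 211  57  64]
 [162 163  94 183 124 210  66]
 [131 164 161 193 146 157  57]
 [176  72  93 171 138 146  61]
 [159 142  89 100 123 200  62]
 [134 134 115 195 156  63  66]
 [ 71  82 188 112  68  67  66]]
```

```bash
python3 -c "
from workcell import *
print(job_done())"
```

```text
the job is handed in; nothing more can be done
None
```

I handed the job in at 27.7 s, with the arm clear of everything: the spent core is standing in the carton, the fresh roll is down on the platter, the next roll has slid to the stop, and the keeper arm is pushed back to its closed stop. I had used all 10 picture views by the end, so I checked the closed arm and seated roll by force readings and pixel measurements only; the pin ended about 3–5 mm past where it started, in the closing direction.

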